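# Take the round polishing disc off its peg and stand it in the caddy

### The job

Take the hang pack with the round polishing disc off its rack peg: ease it along the peg and lift its hanging end up over the upturned tip as it slides off, feeling for the bend and never forcing it (stay under about 14 N on the rack). Then set it down gently, upright, in the narrow slot of the black caddy and let go; leave the other two packs hanging where they are.

Things in the scene. Friction and masses are not known exactly. Their poses are not given: they have to be found in the camera images.
- rack: Dark steel counter rack, fixed: base plate 130 x 350 x 12 mm, two posts, a cross bar (along y, z 134 to 156 mm, front face at x = +2 mm). Origin on the table under the bar's front; local -x is the front, y along the bar, z up. Three level steel pegs 5 mm thick stick out along local -x at y = -105, 0 and +105 mm, axis 150 mm above the table; any pack may hang on any peg.
- peg_bend (a point): Where the middle peg bends: rack frame x = -60, y = 0, z = 150 mm, axes as the rack's (-x outwards); the other two pegs bend likewise 105 mm to either side (y). From the bend the last 52 mm rises straight, in the local x-z plane, at an angle that use left different on each peg: 8 to 52 degrees above level. The angle is not measured: feel it (or look). Pegs do not give.
- disc_pack: The pack to take, loose, 80 to 170 g: a dull red disc 90 mm across, 10 mm thick (14 at the hub), upright under a white hanger, 142 mm high in all. Origin: its lowest point; z up, y its width, x its thickness, lying along the peg.
- disc_hole (a point): Centre of the disc pack's closed hang hole, 105 mm above the pack's origin; axes as the pack's. The hole is 18 mm wide (y) and 14 mm high (98 to 112 mm above the origin); its upper lip rests on the peg at the start. Lips are round, 4 mm thick. The solid grip head above it is 16 (x) x 28 (y) x 26 (z) mm, centre 24 mm above this point; fingers fit on its two y sides.
- square_pack: Bystander: a dull red square pad 76 wide x 84 high x 12 mm thick under the same hanger (grip head and hole at the same heights), hanging on another peg.
- stick_pack: Bystander: a dull red narrow stick 30 wide x 84 high x 14 mm thick under the same hanger, hanging on another peg.
- caddy: Fixed black plastic open box 104 (x) x 122 (y) x 70 mm high, walls 4 mm, floor 5 mm. A wall across it splits it into a narrow slot on its -x side (inside 26 mm in x, 114 mm in y) and a wide pocket on its +x side that holds a piece of marble. Origin: centre of its underside.
- slot (a point): Centre of the narrow slot's floor (5 mm above the table, 65 mm below the rim); y runs along the slot (114 mm), x across it (26 mm), z up.

How it is judged (in metres and radians):
On the way:
1. the disc pack has been drawn off its peg, past the upturned tip, clear of the rack's front (x of disc_pack in the frame of rack below -0.125 m), for 0.1 s.
At the end, for the whole second after the job is handed in: The disc pack stands released and at rest in the caddy's narrow slot: its lowest point within 12 mm of the slot's floor and 13 mm (across) and 22 mm (along) of its centre, upright within 0.3 rad; the other two packs hang within 30 mm of where they were (x of disc_pack in the frame of slot between -0.013 and 0.013 m and y of disc_pack in the frame of slot between -0.022 and 0.022 m and z of disc_pack in the frame of slot between -0.004 and 0.012 m and angle between disc_pack's own z axis and vertical below 0.3 rad and linear speed of disc_pack below 0.03 m/s and distance of each of square_pack, stick_pack from where it was at the start of the episode below 0.03 m); the robot touches nothing.
It fails at once if more than 14 N on the rack or its pegs (contact force between rack and anything else above 14 N).
It fails at once if the disc pack is dropped or pressed into the caddy (over 35 N) (contact force between disc_pack and caddy above 35 N).
It fails at once if another pack is knocked off or dragged along its peg (30 mm) (distance of any of square_pack, stick_pack from where it was at the start of the episode above 0.03 m).
It also fails if it takes over 72 s, if anything falls off the work surface, if the arm or the gripper's body presses on something with over 40 N, if the wrist force passes 120 N, or if a joint passes its speed limit or range.

### The arm

A 7-joint arm with a two-finger parallel gripper is mounted at the origin on the work surface. World frame = base frame: x ahead of the robot, y to its left, z up, the work surface at z = 0. Lengths are in mm, angles in rad, forces in N, time in s.
With the tool pointing down it reaches from about 400 to 875 mm from the base axis. Payload 4.4 kg.
Tool frame: the origin (TCP) lies midway between the tips of the shut fingers; the grasp point (between the pads) lies 19 mm behind it; z points along the fingers, y is the line along which they close (so a half turn about z gives the same grasp; the last joint's range is limited). The gripper opens to 85 mm and grips with 20 to 120 N. Pads are 22 mm wide; open, the fingers measure 114 mm over their backs; the gripper's body (76 mm by 85 mm) begins 54 mm behind the grasp point. The pads swing forward as they close: fully open they stand 13 mm farther back than shut.
Start: joints at [-1.297, 0.628, 0.038, 1.517, -0.027, 0.996, -0.02], TCP at [216.621, 612.857, 231.313] pointing down, gripper open.
Joint ranges: [-3.06, 3.06], [-0.37, 2.12], [-1.25, 1.32], [0.18, 2.47], [-1.1, 4.24], [0.23, 1.98], [-2.94, 2.94]. Speed limits (rad/s): [2.57, 2.57, 3.14, 3.14, 3.14, 3.14, 3.14].

### API

Orientations are given as [roll, pitch, yaw] about the fixed x, y, z axes, in that order (R = Rz(yaw) Ry(pitch) Rx(roll)).
In Python, from cell import ctrl gives the robot as it stands. The module is installed in compiled form; this text tells all that it offers.
- The arm moves only by the tool step_arm, never from a script. Its argument "commands" is one flat list of numbers, 7 for each row, row after row: the shift along the tool's x, y, z in cm, then the turn, a rotation vector about the tool's x, y, z in rad, then the opening, from 0 (shut) to 1 (fully open). A call has 1 to 10 rows; each row is the pose to reach, as a shift and turn from the pose commanded when the call began, along the tool's axes at that moment; what a row does not reach only later rows make up. A row lasts 1/10 s, in which the tool goes at most 50 mm and 8.59 degrees, less where a joint would pass 70% of its speed; a pose out of reach is approached as far as the arm can. A call with a gripper value outside its range is refused whole. The fingers move at their own pace and stop on an object; the grip force is fixed at half the most. Time passes only in rows, so rows that repeat a pose let the fingers close. It gives the time, the measured TCP pose, the force, the opening and the grip force at its end, in the units of the state.
- ctrl.read_state(): the state, without advancing time (a new reading comes with each control period).
- ctrl.get_image(name): name is "scene" or "side" or "wrist"; returns a dict with "image" (384x512x3 uint8, red, green, blue), "range_z" (384x512 float32, mm along the optical axis (not along the pixel's ray), 0 where there is no reading), "vfov" (degrees; the focal length in pixels is half the picture's height over the tangent of half this angle, whatever the lens; pixels are square), "cx", "cy" (the principal point, pixels), "world_to_cam" (4x4, takes a point from world to camera coordinates). Camera axes: x right, y down, z forward; pixel columns grow to the right and rows downward; lengths in mm; the calibration is good to about 2 mm. A picture is of the moment at which its call begins.
- ctrl.finish_job(): hands the job in; it is judged then, once.
The state is a dict: "clock": time; "qpos": joint angles; "qd": joint speeds; "tau": joint torques, N m; "eef_pos": TCP position; "tool_rot": TCP orientation; "force": force on the tool from outside, world axes, zero at the start; "torque": the same for the moment, N m; "width": finger opening in mm; "gripper_force": force on a finger pad.
Only numpy, scipy, OpenCV 4.12 (cv2) and the standard library are available. Lean on these libraries where they do the work, as an engineer would, in place of code of your own. Each camera call takes 0.05 s, during which the arm holds its last target. There are 200 camera calls.

## Working session

There is one attempt and no reset: what is moved stays moved. The work goes in short steps, Python scripts to look and compute and a tool call to move; the robot and the scene stay as the last step left them, time stands still between calls to the robot, and variables do not carry over. Pictures are saved under pics/ and viewed, at most 10 in all, crops included, and the job is handed in when it is done.

Besides the shell and the picture viewer there is one more tool, called after "Request:" in YAML: its name, and indented under it one key for each argument. step_arm: Moves the arm, as the interface text tells. Its arguments: {"type":"object","properties":{"commands":{"type":"array"}},"required":["commands"]}

```bash
mkdir -p pics; cat > h.py <<'E'
import numpy as np, cv2
from cell import ctrl
def grab(n):
    d=ctrl.get_image(n); im=d["image"]; H,W=im.shape[:2]
    f=H/2/np.tan(np.radians(d["vfov"])/2); T=np.array(d["world_to_cam"])
    Z=d["range_z"]; v,u=np.mgrid[:H,:W]
    Pc=np.stack([(u-d["cx"])/f*Z,(v-d["cy"])/f*Z,Z],-1)
    Pw=(Pc-T[:3,3])@T[:3,:3]   # R^T (p-t)
    Pw[Z<=0]=np.nan
    return dict(im=im,f=f,T=T,P=Pw,cx=d["cx"],cy=d["cy"])
def proj(g,p):
    c=g["T"][:3,:3]@np.array(p)+g["T"][:3,3]; return g["cx"]+g["f"]*c[0]/c[2], g["cy"]+g["f"]*c[1]/c[2]
def save(g,n): cv2.imwrite(n,g["im"][:,:,::-1])
E
python3 - <<'E'
from h import *
s=ctrl.read_state(); print(s)
for n in("scene","side","wrist"):
    g=grab(n); save(g,f"pics/{n}0.png"); np.savez(f"{n}0.npz",**g)
    print(n,g["T"].round(2).tolist(),g["f"])
a=cv2.imread("pics/scene0.png");b=cv2.imread("pics/side0.png")
cv2.imwrite("pics/both.png",cv2.resize(np.vstack([a,b]),None,fx=.78,fy=.78))
E
```

```text
{'clock': 0.0, 'qpos': array([-1.29680188,  0.62935075,  0.03842603,  1.51834263, -0.02698941,
        0.99630508, -0.01997427]), 'qd': array([-0.00186002,  0.00192909, -0.00060302, -0.00050257,  0.00154092,
        0.00077758, -0.00178006]), 'tau': array([ 7.25827958e-04, -5.63412344e+01,  1.22605562e+00, -1.93445742e+01,
        1.09393799e-02,  1.03213865e-02,  1.30301444e-05]), 'eef_pos': array([216.40222923, 612.26787792, 230.39391964]), 'tool_rot': array([-3.13970457e+00,  2.41815990e-05,  2.80184317e+00]), 'force': array([-0.00660349, -0.15232706,  0.33635218]), 'torque': array([ 0.01760362,  0.02319233, -0.01434551]), 'gripper_force': 0.0, 'width': 85.28449551701648}
scene [[-0.85, 0.53, 0.02, 476.05], [0.36, 0.6, -0.71, -133.52], [-0.39, -0.59, -0.7, 1067.45], [0.0, 0.0, 0.0, 1.0]] 391.1218515248996
side [[-0.95, -0.3, 0.02, 542.2], [-0.2, 0.61, -0.76, 168.63], [0.22, -0.73, -0.64, 915.34], [0.0, 0.0, 0.0, 1.0]] 470.1412323242725
wrist [[0.33, 0.94, -0.0, -649.41], [0.89, -0.32, 0.32, -39.56], [0.3, -0.11, -0.95, 381.81], [0.0, 0.0, 0.0, 1.0]] 318.95483686607054
```

View pics/both.png

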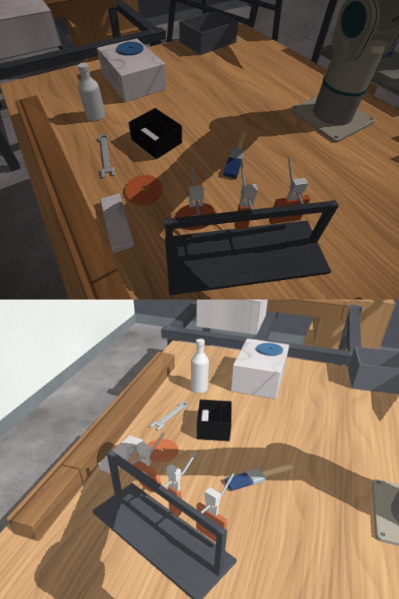

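View pics/wrist0.png

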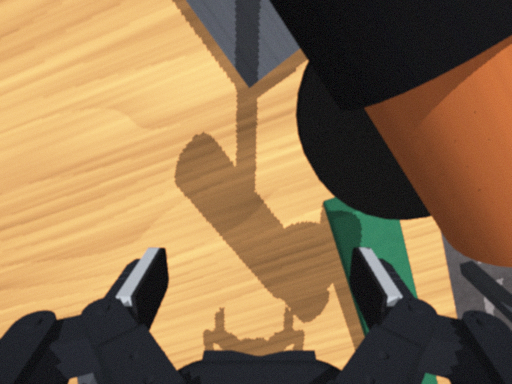

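```bash
python3 - <<'E'
from h import *
for n in("scene","side","wrist"):
    g=dict(np.load(n+"0.npz")); print(n,"tcp",proj(g,[216,612,231]),"base",proj(g,[0,0,0]), "cam", (-g["T"][:3,:3].T@g["T"][:3,3]).round())
    for (u,v) in ([(205,165),(300,120),(245,330)] if n=="scene" else [(275,540-384),(230,270)] if n=="side" else [(250,85),(440,150),(360,160),(100,50),(370,240)]):
        print(u,v,g["P"][v,u].round())
a=cv2.imread("pics/scene0.png")[140:384,80:450]
b=cv2.imread("pics/side0.png")[100:384,80:350]
cv2.imwrite("pics/sc.png",cv2.resize(a,None,fx=2.1,fy=2.1,interpolation=cv2.INTER_CUBIC))
cv2.imwrite("pics/sd.png",cv2.resize(b,None,fx=2.1,fy=2.1,interpolation=cv2.INTER_CUBIC))
E
```

```text
scene tcp (np.float64(783.5252625672473), np.float64(325.2115461641474)) base (np.float64(424.6698971750459), np.float64(147.63267617336555)) cam [867. 460. 648.]
205 165 [ 565. -202.   36.]
300 120 [ 210. -284.   -3.]
245 330 [696. 194.  10.]
side tcp (np.float64(458.99233571416016), np.float64(608.7881751744998)) base (np.float64(533.8254918146613), np.float64(279.6428138440249)) cam [354. 729. 710.]
275 156 [ 587. -231.    4.]
230 270 [552. 209.  60.]
wrist tcp (np.float64(256.65277086161046), np.float64(253.4204910896322)) base (np.float64(-283.75767152403483), np.float64(152.820928352195)) cam [138. 641. 373.]
250 85 [140. 630.  19.]
440 150 [168. 677. 296.]
360 160 [185. 672. 234.]
100 50 [ 52. 488.  -0.]
370 240 [336. 700.  59.]
```

View pics/sc.png

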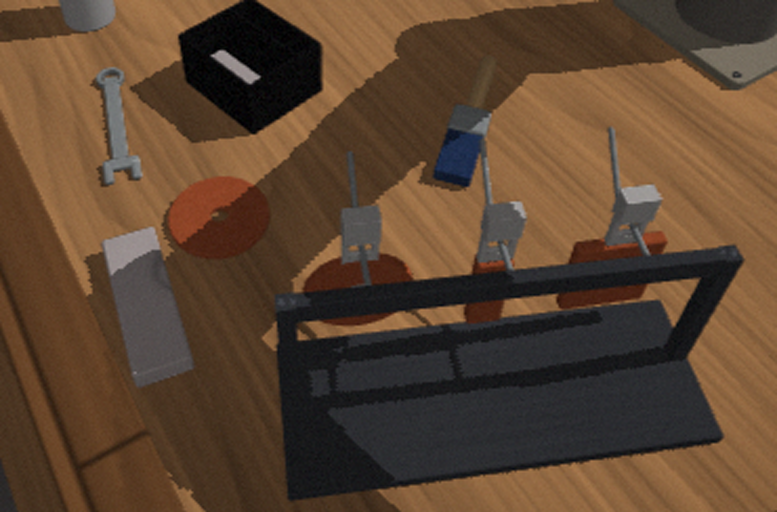

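View pics/sd.png

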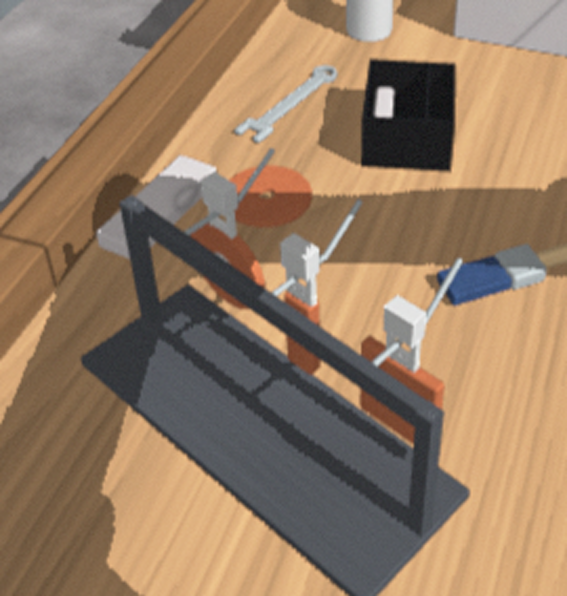

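```bash
python3 - <<'E'
from h import *
A=[];C=[];S=[]
for i,n in enumerate(("scene","side")):
    g=dict(np.load(n+"0.npz")); P=g["P"].reshape(-1,3); c=g["im"].reshape(-1,3).astype(int)
    ok=~np.isnan(P[:,0]); A.append(P[ok]);C.append(c[ok]);S.append(np.full(ok.sum(),i))
P=np.vstack(A);C=np.vstack(C);S=np.hstack(S)
hsv=cv2.cvtColor(C[None].astype(np.uint8),cv2.COLOR_RGB2HSV)[0].astype(int)
reg=(P[:,0]>300)&(P[:,0]<900)&(P[:,1]>-60)&(P[:,1]<420)
for s in (0,1):
    # bar top
    m=reg&(S==s)&(P[:,2]>152)&(P[:,2]<162)&(P[:,1]>60)&(C.max(1)<110)
    q=P[m]; r=cv2.minAreaRect(q[:,:2].astype(np.float32)); print("bar",s,m.sum(),r,np.median(q[:,2]))
    m=reg&(S==s)&(P[:,2]>7)&(P[:,2]<18)&(P[:,1]>80)&(C.max(1)<110)&(hsv[:,1]<110)
    q=P[m]; r=cv2.minAreaRect(q[:,:2].astype(np.float32)); print("base",s,m.sum(),r,cv2.boxPoints(r).round().tolist(),np.median(q[:,2]))
# black caddy top
for s in (0,1):
    m=(S==s)&(P[:,2]>62)&(P[:,2]<78)&(C.max(1)<45)&(P[:,1]<0)&(P[:,0]>300)
    q=P[m]; r=cv2.minAreaRect(q[:,:2].astype(np.float32)); print("caddy",s,m.sum(),r,cv2.boxPoints(r).round().tolist(),np.median(q[:,2]))
    m=(S==s)&(P[:,2]>10)&(C.min(1)>90)&(P[:,1]<0)&(np.hypot(P[:,0]-r[0][0],P[:,1]-r[0][1])<60)
    print("marble",P[m].mean(0) if m.any() else None, P[m].min(0),P[m].max(0))
E
```

```text
bar 0 1885 ((567.0625, 202.64828491210938), (95.3644790649414, 344.0937194824219), 65.80158233642578) 154.93028433693036
base 0 13818 ((642.6069946289062, 225.30795288085938), (131.0854949951172, 468.3431396484375), 65.82904815673828) [[402.0, 261.0], [829.0, 70.0], [883.0, 189.0], [456.0, 381.0]] 11.02225461272273
bar 1 1252 ((580.89794921875, 238.92657470703125), (17.23816680908203, 344.9155578613281), 65.83372497558594) 154.7894942032201
base 1 11155 ((644.5966796875, 223.9774169921875), (130.7281494140625, 479.6437072753906), 65.6686782836914) [[399.0, 263.0], [836.0, 66.0], [890.0, 185.0], [453.0, 382.0]] 10.987599736922917
caddy 0 540 ((583.2396240234375, -195.64996337890625), (104.29974365234375, 124.2548599243164), 13.067609786987305) [[518.0, -147.0], [546.0, -268.0], [648.0, -244.0], [620.0, -123.0]] 66.85397408610106
marble [ 609.5914981  -179.29568853   53.57499318] [ 594.9805023  -212.3417653    50.39514873] [ 624.89955267 -147.35774822   69.42226883]
caddy 1 317 ((581.0051879882812, -195.2823944091797), (99.50056457519531, 128.1353759765625), 13.58294677734375) [[518.0, -145.0], [548.0, -269.0], [644.0, -246.0], [614.0, -121.0]] 67.0084243059707
marble [ 607.40011924 -184.43165521   52.92325121] [ 592.72098075 -245.01301633   13.61223417] [ 621.69867502 -154.16798996   56.43191144]
```

```bash
cat >> h.py <<'E'
TH=np.radians(65.8)
X=np.array([np.cos(TH),np.sin(TH),0]);Y=np.array([-np.sin(TH),np.cos(TH),0])
E
python3 - <<'E'
from h import *
for n in("scene","side"):
    g=dict(np.load(n+"0.npz")); P=g["P"].reshape(-1,3); c=g["im"].reshape(-1,3).astype(int)
    ok=~np.isnan(P[:,0]); P=P[ok];c=c[ok]
    x=P@X;y=P@Y;z=P[:,2]
    bar=(P[:,0]>380)&(P[:,0]<800)&(P[:,1]>60)&(z>152)&(z<159)&(c.max(1)<110)
    xb=x[bar];print(n,"bar x",np.percentile(xb,[1,3,5,10,50,95,99]).round(1))
    x0=458; 
    from collections import Counter
    m=bar&(x>x0-10); print("bar y",np.percentile(y[m],[0.2,.5,50,99.5,99.8]).round(1))
    # in front of bar, above 140
    m=(x>x0-140)&(x<x0-4)&(z>142)&(z<215)&(y>-700)&(y<-200)
    h,e=np.histogram(y[m],np.arange(-700,-200,10));print([(int(a),int(b)) for a,b in zip(e,h) if b])
    np.savez(n+"_f.npz",q=np.c_[x[m],y[m],z[m]],c=c[m])
E
```

```text
scene bar x [380.6 415.3 421.7 451.  457.1 462.4 463.9]
bar y [-605.8 -605.1 -443.4 -264.3 -263.1]
[(-610, 10), (-600, 15), (-590, 13), (-580, 13), (-570, 7), (-560, 74), (-550, 184), (-540, 222), (-530, 72), (-520, 13), (-510, 10), (-500, 8), (-490, 13), (-480, 11), (-470, 12), (-460, 12), (-450, 166), (-440, 266), (-430, 128), (-420, 11), (-410, 10), (-400, 11), (-390, 11), (-380, 9), (-370, 12), (-360, 12), (-350, 130), (-340, 209), (-330, 183), (-320, 61), (-310, 8), (-300, 13), (-290, 11), (-280, 11), (-270, 11)]
side bar x [449.8 450.6 451.1 451.9 457.2 462.1 463.7]
bar y [-603.3 -601.1 -404.5 -260.  -259.8]
[(-610, 3), (-600, 8), (-590, 8), (-580, 5), (-570, 8), (-560, 17), (-550, 78), (-540, 208), (-530, 151), (-520, 11), (-510, 6), (-500, 11), (-490, 6), (-480, 9), (-470, 8), (-460, 9), (-450, 60), (-440, 195), (-430, 148), (-420, 117), (-410, 10), (-400, 10), (-390, 10), (-380, 12), (-370, 11), (-360, 11), (-350, 15), (-340, 123), (-330, 265), (-320, 175), (-310, 14), (-300, 12), (-290, 13), (-280, 15), (-270, 22), (-260, 5)]
```

```bash
python3 - <<'E'
from h import *
for n in("scene","side"):
    d=np.load(n+"_f.npz");q=d["q"]-[448.5,-434,0]
    for py in(-105,0,105):
        m=abs(q[:,1]-py)<22; r=q[m]
        print(n,py)
        for a in range(-130,0,7):
            k=(r[:,0]>=a)&(r[:,0]<a+7)
            if k.sum()>1: s=r[k]; print(a+3,k.sum(),"y %.1f..%.1f med %.1f"%(s[:,1].min(),s[:,1].max(),np.median(s[:,1])),"z %.0f %.1f %.0f"%(s[:,2].min(),np.median(s[:,2]),s[:,2].max()))
E
```

```text
scene -105
-106 4 y -107.4..-103.9 med -105.0 z 178 179.2 181
-99 16 y -107.6..-102.9 med -105.1 z 173 177.1 180
-92 14 y -107.5..-102.7 med -105.7 z 167 172.8 176
-85 17 y -107.8..-103.1 med -105.2 z 165 168.0 173
-78 17 y -107.7..-102.8 med -105.7 z 159 162.3 167
-71 13 y -106.9..-103.0 med -105.1 z 156 157.9 162
-50 28 y -119.4..-91.5 med -107.8 z 157 180.4 182
-43 67 y -118.8..-91.1 med -105.8 z 145 180.9 183
-36 244 y -119.3..-91.2 med -105.7 z 142 171.0 184
-29 42 y -118.3..-93.3 med -105.6 z 150 165.6 182
-22 12 y -107.4..-103.4 med -105.4 z 150 151.3 153
-15 12 y -107.7..-103.1 med -105.5 z 149 150.7 154
-8 14 y -107.6..-102.9 med -105.5 z 149 151.0 153
-1 19 y -125.4..-83.4 med -105.3 z 150 153.9 155
scene 0
-99 13 y -3.0..1.9 med -0.3 z 179 181.2 185
-92 20 y -2.8..1.2 med -0.9 z 171 175.4 180
-85 14 y -2.5..2.0 med -0.3 z 167 169.9 174
-78 17 y -2.8..2.0 med -1.0 z 161 163.8 168
-71 16 y -2.7..1.4 med -0.7 z 155 159.4 163
-64 12 y -2.8..2.1 med -0.3 z 151 154.5 158
-36 84 y -14.5..12.9 med -4.9 z 149 180.8 183
-29 116 y -14.9..13.2 med -5.5 z 142 180.3 183
-22 198 y -14.3.
[... 2226 characters left out ...]
5.2 med 3.4 z 148 151.1 153
-1 19 y -19.4..20.6 med 1.4 z 151 154.1 156
side 105
-99 13 y 105.5..110.0 med 108.4 z 181 184.9 187
-92 19 y 104.5..109.4 med 108.0 z 173 179.1 185
-85 18 y 104.8..109.4 med 107.9 z 168 172.7 178
-78 17 y 105.4..110.3 med 107.6 z 163 166.2 173
-71 20 y 105.4..109.9 med 107.8 z 156 159.5 164
-64 15 y 104.8..110.1 med 108.6 z 149 154.1 158
-43 44 y 93.4..121.3 med 115.5 z 154 180.1 182
-36 115 y 92.9..121.5 med 116.4 z 142 180.1 183
-29 235 y 94.1..122.2 med 108.9 z 143 171.6 184
-22 13 y 103.6..109.8 med 108.2 z 148 150.9 153
-15 12 y 106.1..109.7 med 108.4 z 148 151.2 153
-8 12 y 105.8..109.0 med 108.0 z 149 151.3 153
-1 23 y 83.4..121.9 med 107.1 z 150 154.0 156
```

```bash
cat >> h.py <<'E'
from scipy.spatial.transform import Rotation as Ro
def delta(p,yaw,pitch=0):
    "measured pose -> target: tool-frame shift (cm), rotvec"
    s=ctrl.read_state(); R=Ro.from_euler("xyz",s["tool_rot"]); G=Ro.from_euler("xyz",[np.pi,0,yaw])
    print("t",s["clock"],"pos",s["eef_pos"].round(1),"rpy",s["tool_rot"].round(4),"F",s["force"].round(2),"w",round(s["width"],1))
    print("shift cm",(R.inv().apply(np.array(p)-s["eef_pos"])/10).round(2),"rot",(R.inv()*G).as_rotvec().round(3))
def W(x,y,z): return (x+448.5)*X+(y-434)*Y+np.array([0,0,z])
E
python3 - <<'E'
from h import *
for n in("scene","side"):
    d=np.load(n+"_f.npz");q=d["q"]-[448.5,-434,0]
    r=q[(abs(q[:,1]+104)<20)&(q[:,2]>179)&(q[:,0]>-65)&(q[:,0]<-20)]
    print(n,len(r),np.percentile(r[:,0],[2,50,98]).round(1),np.percentile(r[:,1],[2,50,98]).round(1),cv2.minAreaRect(r[:,:2].astype(np.float32)))
p=W(-40,-103.7,225);print(p)
delta(p,TH)
E
```

```text
scene 158 [-48.  -39.4 -32.1] [-118.7 -105.4  -92.1] ((-40.287391662597656, -105.35795593261719), (17.467073440551758, 28.481590270996094), 3.1150524616241455)
side 104 [-48.3 -40.1 -32.1] [-116.2 -101.6  -88.3] ((-40.59995651245117, -101.84115600585938), (29.907264709472656, 17.16177749633789), 87.57059478759766)
[657.90054579 152.18545216 225.        ]
t 0.15 pos [216.4 612.4 230.6] rpy [-3.1401 -0.      2.8019] F [-0.01  0.17 -1.12] w 85.5
shift cm [-56.96 -28.68   0.6 ] rot [-1.000e-03  1.000e-03  1.653e+00]
```

Request:
step_arm:
  commands: [-3.5, -1.8, -2, 0, 0, 0.1, 0.9, -7.5, -3.8, -3, 0, 0, 0.21, 0.8, -11.5, -5.8, -3, 0, 0, 0.33, 0.7, -15.5, -7.8, -3, 0, 0, 0.44, 0.7, -19.5, -9.8, -3, 0, 0, 0.56, 0.7, -23.5, -11.8, -3, 0, 0, 0.68, 0.7, -27.5, -13.8, -3, 0, 0, 0.8, 0.7, -31.5, -15.8, -3, 0, 0, 0.91, 0.7, -35.5, -17.9, -3, 0, 0, 1.03, 0.7, -39.5, -19.9, -3, 0, 0, 1.14, 0.7]

```text
clock: 1.15
eef_pos: [523.5, 292.1, 261.2]
tool_rot: [-3.141, -0.0, 1.657]
force: [0.0, 0.2, 0.6]
width: 59.7
gripper_force: 0.0
```

```bash
python3 -c "
from h import *
delta(W(-40.2,-103.7,215),TH)"
```

```text
t 1.15 pos [523.5 292.1 261.2] rpy [-3.1412 -0.      1.6572] F [0.04 0.23 0.57] w 59.7
shift cm [-15.11  12.17   4.62] rot [-0.     0.     0.509]
```

Request:
step_arm:
  commands: [-3, 2.4, 0, 0, 0, 0.1, 0.7, -6, 4.9, 0, 0, 0, 0.2, 0.7, -9, 7.3, 0, 0, 0, 0.31, 0.7, -12, 9.7, 1, 0, 0, 0.41, 0.7, -14, 11.3, 2.5, 0, 0, 0.48, 0.7, -15.1, 12.2, 4, 0, 0, 0.509, 0.7, -15.1, 12.2, 4.6, 0, 0, 0.509, 0.7, -15.1, 12.2, 4.6, 0, 0, 0.509, 0.7]

```text
clock: 1.95
eef_pos: [656.2, 155.8, 213.6]
tool_rot: [-3.138, 0.001, 1.155]
force: [-1.0, 0.2, 0.4]
width: 59.8
gripper_force: 0.0
```

```bash
python3 - <<'E'
from h import *
delta(W(-40.2,-103.7,151.5),TH)
out=[]
for n in("scene","side","wrist"):
    g=grab(n); P=g["P"].reshape(-1,3); P=P[~np.isnan(P[:,0])]
    if n=="wrist": save(g,"pics/wrist1.png")
    q=np.c_[P@X-448.5,P@Y+434,P[:,2]]
    r=q[(abs(q[:,1]+104)<20)&(q[:,2]>178)&(q[:,2]<187)&(q[:,0]>-65)&(q[:,0]<-15)]
    if len(r)>20: print(n,len(r),np.percentile(r[:,0],[2,50,98]).round(1),np.percentile(r[:,1],[2,50,98]).round(1),np.median(r[:,2]),cv2.minAreaRect(r[:,:2].astype(np.float32)))
E
```

```text
t 1.95 pos [656.2 155.8 213.6] rpy [-3.1376e+00  9.0000e-04  1.1550e+00] F [-1.01  0.23  0.38] w 59.8
shift cm [-0.28  0.33  6.21] rot [-0.004  0.001  0.007]
scene 168 [-47.9 -38.9 -32. ] [-118.7 -105.4  -92. ] 180.98265564017572 ((-39.841461181640625, -105.0406265258789), (27.86121368408203, 16.922548294067383), 86.75382232666016)
side 110 [-48.6 -40.1 -32.6] [-115.9 -100.5  -88.2] 180.96101330405222 ((-40.38743209838867, -102.09923553466797), (28.633480072021484, 17.104032516479492), 89.35493469238281)
wrist 1196 [-48.4 -39.7 -32.6] [-115.9 -102.5  -88.9] 181.87201700119027 ((-40.74773406982422, -102.59334564208984), (17.00728416442871, 27.79844093322754), 0.1662750542163849)
```

View pics/wrist1.png

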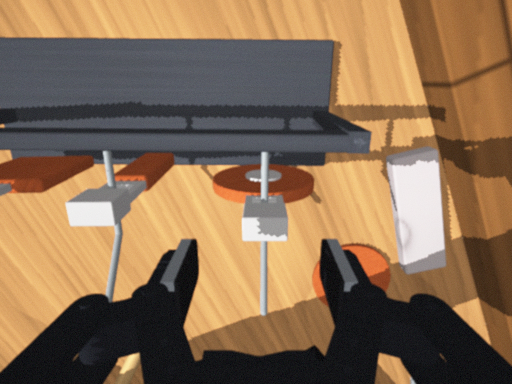

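Request:
step_arm:
  commands: [-0.3, 0.3, 0, -0.004, 0, 0.007, 0.7, -0.3, 0.3, 1.5, -0.004, 0, 0.007, 0.7, -0.3, 0.3, 3, -0.004, 0, 0.007, 0.7, -0.3, 0.3, 4.5, -0.004, 0, 0.007, 0.7, -0.3, 0.3, 6, -0.004, 0, 0.007, 0.7, -0.3, 0.3, 6.2, -0.004, 0, 0.007, 0.7, -0.3, 0.3, 6.2, -0.004, 0, 0.007, 0.7]

```text
clock: 2.8
eef_pos: [659.0, 150.2, 152.2]
tool_rot: [3.139, 0.001, 1.146]
force: [-0.8, 0.4, 0.5]
width: 59.5
gripper_force: 0.0
```

```bash
python3 -c "
from h import *
delta(W(-40.3,-103.2,151),TH)"
```

```text
t 2.8 pos [659.  150.2 152.2] rpy [3.1388e+00 1.1000e-03 1.1456e+00] F [-0.82  0.39  0.54] w 59.5
shift cm [ 0.11 -0.24  0.12] rot [ 0.003  0.001 -0.003]
```

Request:
step_arm:
  commands: [0.1, -0.22, 0.1, 0.003, 0, -0.002, 0.7, 0.1, -0.22, 0.1, 0.003, 0, -0.002, 0.7, 0.1, -0.22, 0.1, 0.003, 0, -0.002, 0.45]

```text
clock: 3.1
eef_pos: [658.2, 152.3, 152.9]
tool_rot: [3.14, -0.001, 1.148]
force: [-0.3, -0.7, -0.3]
width: 46.4
gripper_force: 0.0
```

```bash
python3 -c "
from h import *
delta(W(-40.3,-103.2,151),TH)"
```

```text
t 3.1 pos [658.2 152.3 152.9] rpy [ 3.1398e+00 -9.0000e-04  1.1479e+00] F [-0.27 -0.73 -0.35] w 46.4
shift cm [-0.06 -0.07  0.19] rot [ 0.002 -0.001 -0.   ]
```

Request:
step_arm:
  commands: [0, 0, 0, 0, 0, 0, 0.3, 0, 0, 0, 0, 0, 0, 0.2, 0, 0, 0, 0, 0, 0, 0.1, 0, 0, 0, 0, 0, 0, 0, 0, 0, 0, 0, 0, 0, 0, 0, 0, 0, 0, 0, 0, 0]

```text
clock: 3.7
eef_pos: [658.4, 152.0, 152.7]
tool_rot: [3.14, -0.0, 1.148]
force: [0.3, 0.9, 3.3]
width: 26.8
gripper_force: 59.7
```

```bash
python3 -c "
from h import *
delta(W(-40.3,-103.2,151),TH); print(ctrl.read_state()['torque'],ctrl.read_state()['gripper_force'])"
```

```text
t 3.7 pos [658.4 152.  152.7] rpy [ 3.1395e+00 -5.0000e-04  1.1477e+00] F [0.33 0.92 3.3 ] w 26.8
shift cm [-0.03 -0.1   0.17] rot [ 0.002 -0.    -0.001]
[-0.12540046 -0.16187738  0.00914639] 59.69207547605038
```

Request:
step_arm:
  commands: [0, 0, -0.2, 0, 0, 0, 0, 0, 0, -0.4, 0, 0, 0, 0, 0, 0, -0.4, 0, 0, 0, 0, 0, 0, -0.4, 0, 0, 0, 0]

```text
clock: 4.1
eef_pos: [657.5, 152.3, 156.0]
tool_rot: [3.141, 0.0, 1.148]
force: [-0.7, -0.6, -0.4]
width: 27.1
gripper_force: 59.5
```

```bash
python3 - <<'E'
from h import *
delta(W(-40.3,-103.2,155.5),TH)
for n in("scene","side"):
    g=grab(n); P=g["P"].reshape(-1,3); c=g["im"].reshape(-1,3).astype(int);k=~np.isnan(P[:,0]);P=P[k];c=c[k]
    q=np.c_[P@X-448.5,P@Y+434,P[:,2]]
    m=(abs(q[:,1]+104)<60)&(q[:,2]>20)&(q[:,2]<140)&(q[:,0]>-70)&(q[:,0]<-15)
    r=q[m&(c[:,0]>c[:,1]*1.8)]
    print(n,len(r),np.percentile(r,[1,50,99],axis=0).round(1).tolist())
    if n=="side": save(g,"pics/side1.png"); cv2.imwrite("pics/side1c.png",cv2.resize(g["im"][120:300,110:300,::-1],None,fx=3,fy=3,interpolation=cv2.INTER_CUBIC))
E
```

```text
t 4.1 pos [657.5 152.3 156. ] rpy [3.1414e+00 3.0000e-04 1.1479e+00] F [-0.75 -0.64 -0.39] w 27.1
shift cm [-0.02 -0.01  0.05] rot [ 0.     0.    -0.001]
scene 620 [[-44.2, -146.5, 45.7], [-36.0, -109.2, 113.0], [-34.3, -64.9, 130.7]]
side 1 [[-36.3, -113.5, 129.8], [-36.3, -113.5, 129.8], [-36.3, -113.5, 129.8]]
```

View pics/side1c.png

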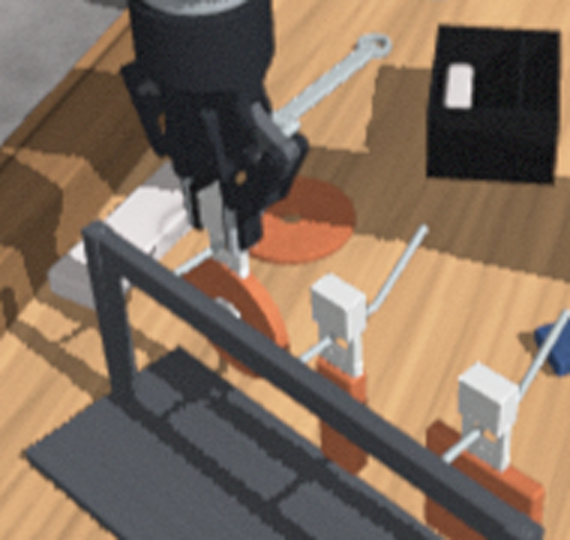

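Request:
step_arm:
  commands: [-0.3, 0, -0.15, 0, 0, 0, 0, -0.7, 0, -0.15, 0, 0, 0, 0, -1.1, 0, -0.15, 0, 0, 0, 0, -1.5, 0, -0.15, 0, 0, 0, 0, -1.9, 0, -0.15, 0, 0, 0, 0, -2.0, 0, -0.15, 0, 0, 0, 0, -2.0, 0, -0.15, 0, 0, 0, 0]

```text
clock: 4.9
eef_pos: [649.6, 133.6, 157.9]
tool_rot: [3.141, -0.0, 1.147]
force: [-0.4, 0.3, 0.3]
width: 26.8
gripper_force: 59.4
```

```bash
python3 -c "
from h import *
delta(W(-80,-103.2,157.5+.69*19),TH);s=ctrl.read_state();print('x',s['eef_pos']@X-448.5,s['eef_pos']@Y+434)"
```

```text
t 4.9 pos [649.6 133.6 157.9] rpy [ 3.1406e+00 -1.0000e-04  1.1473e+00] F [-0.37  0.35  0.27] w 26.8
shift cm [-1.96 -0.05 -1.28] rot [ 0.001 -0.    -0.001]
x -60.35251003766115 -103.75822486472089
```

Request:
step_arm:
  commands: [-0.3, 0, -0.16, 0, 0, 0, 0, -0.6, 0, -0.36, 0, 0, 0, 0, -0.9, 0, -0.57, 0, 0, 0, 0, -1.0, 0, -0.64, 0, 0, 0, 0, -1.0, 0, -0.64, 0, 0, 0, 0]

```text
clock: 5.4
eef_pos: [645.6, 124.5, 164.5]
tool_rot: [3.14, -0.0, 1.147]
force: [-0.2, 0.2, -1.8]
width: 26.8
gripper_force: 59.4
```

```bash
python3 -c "
from h import *
delta(W(-90,-103.2,157.5+.69*29),TH);s=ctrl.read_state();print('x',s['eef_pos']@X-448.5,s['eef_pos']@Y+434)"
```

```text
t 5.4 pos [645.6 124.5 164.5] rpy [ 3.1403e+00 -2.0000e-04  1.1474e+00] F [-0.15  0.2  -1.84] w 26.8
shift cm [-1.97 -0.06 -1.3 ] rot [ 0.001 -0.    -0.001]
x -70.30706550439004 -103.84316568812869
```

Request:
step_arm:
  commands: [-0.3, 0, -0.2, 0, 0, 0, 0, -0.6, 0, -0.41, 0, 0, 0, 0, -0.9, 0, -0.62, 0, 0, 0, 0, -1.0, 0, -0.69, 0, 0, 0, 0, -1.0, 0, -0.69, 0, 0, 0, 0]

```text
clock: 5.9
eef_pos: [641.5, 115.4, 171.4]
tool_rot: [3.14, -0.0, 1.147]
force: [-0.1, 0.3, -1.0]
width: 27.0
gripper_force: 59.4
```

```bash
python3 -c "
from h import *
delta(W(-90,-103.2,157.5+.69*29),TH);s=ctrl.read_state();print('x',s['eef_pos']@X-448.5,s['eef_pos']@Y+434)"
```

```text
t 5.9 pos [641.5 115.4 171.4] rpy [ 3.1403e+00 -2.0000e-04  1.1473e+00] F [-0.15  0.28 -0.96] w 27.0
shift cm [-0.97 -0.06 -0.62] rot [ 0.001 -0.    -0.001]
x -80.30920343110051 -103.82245803847854
```

Request:
step_arm:
  commands: [-0.3, 0, -0.2, 0, 0, 0, 0, -0.6, 0, -0.41, 0, 0, 0, 0, -0.9, 0, -0.62, 0, 0, 0, 0, -1.2, 0, -0.83, 0, 0, 0, 0, -1.3, 0, -0.9, 0, 0, 0, 0, -1.3, 0, -0.9, 0, 0, 0, 0]

```text
clock: 6.5
eef_pos: [636.1, 103.6, 180.3]
tool_rot: [3.14, -0.0, 1.147]
force: [0.1, 0.6, -1.1]
width: 27.2
gripper_force: 59.4
```

```bash
python3 -c "
from h import *
delta(W(-120,-103.2,157.5+.69*49),TH);s=ctrl.read_state();print('x',s['eef_pos']@X-448.5,s['eef_pos']@Y+434)"
```

```text
t 6.5 pos [636.1 103.6 180.3] rpy [ 3.1403e+00 -2.0000e-04  1.1473e+00] F [ 0.1   0.56 -1.09] w 27.2
shift cm [-2.67 -0.05 -1.1 ] rot [ 0.001 -0.    -0.001]
x -93.27673456794372 -103.77641074461553
```

Request:
step_arm:
  commands: [-0.3, 0, -0.2, 0, 0, 0, 0, -0.6, 0, -0.4, 0, 0, 0, 0, -0.9, 0, -0.6, 0, 0, 0, 0, -1.2, 0, -0.8, 0, 0, 0, 0, -1.6, 0, -0.9, 0, 0, 0, 0, -2.2, 0, -0.9, 0, 0, 0, 0, -3, 0, -0.9, 0, 0, 0, 0, -4, 0, -0.9, 0, 0, 0, 0, -5, 0, -0.9, 0, 0, 0, 0, -6, 0, -0.9, 0, 0, 0, 0]

```text
clock: 7.5
eef_pos: [610.9, 47.9, 189.1]
tool_rot: [3.141, 0.0, 1.147]
force: [-0.3, 0.0, -0.2]
width: 27.2
gripper_force: 59.4
```

```bash
python3 -c "
from h import *
CY=.231
slot=np.array([582.3,-195.5,0])-35*np.array([np.cos(CY),np.sin(CY),0]);print(slot)
delta(slot+[0,0,240],CY);s=ctrl.read_state();print('x',s['eef_pos']@X-448.5,s['eef_pos']@Y+434)
g=grab('side');save(g,'pics/side2.png')"
```

```text
[ 548.22967243 -203.51328765    0.        ]
t 7.5 pos [610.9  47.9 189.1] rpy [3.1407e+00 2.0000e-04 1.1472e+00] F [-0.34  0.04 -0.22] w 27.2
shift cm [-25.5    4.63  -5.08] rot [ 0.001 -0.     0.916]
x -154.344716493293 -103.57699345758033
```

View pics/side2.png

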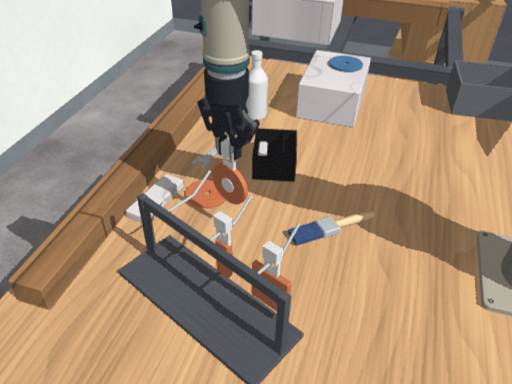

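```bash
python3 - <<'E'
from h import *
for n in("scene","side"):
    P=np.load(n+"0.npz")["P"].reshape(-1,3)
    d=np.hypot(P[:,0]-548,P[:,1]+203)
    m=(P[:,2]>95)&(d<250)&(P[:,1]<60); q=P[m]
    if len(q): print(n,len(q),q.min(0).round(),q.max(0).round(),d[m].min())
E
```

```text
scene 545 [ 465. -452.   95.] [ 714. -384.  186.] 231.8165971500674
side 604 [ 459. -452.   95.] [ 713. -381.  189.] 227.3982201324858
```

Request:
step_arm:
  commands: [-0.5, 0, -2, 0, 0, 0.05, 0, -2, 0.4, -4.5, 0, 0, 0.15, 0, -5, 0.9, -5, 0, 0, 0.25, 0, -8, 1.4, -5, 0, 0, 0.35, 0, -11, 2, -5, 0, 0, 0.46, 0, -14, 2.5, -5, 0, 0, 0.56, 0, -17, 3.1, -5, 0, 0, 0.66, 0, -20, 3.6, -5, 0, 0, 0.76, 0, -22.5, 4.1, -5, 0, 0, 0.86, 0, -23, 4.2, -5, 0, 0, 0.916, 0]

```text
clock: 8.55
eef_pos: [553.7, -182.4, 239.7]
tool_rot: [3.138, -0.0, 0.223]
force: [-0.3, -0.2, -0.6]
width: 27.0
gripper_force: 59.3
```

```bash
python3 - <<'E'
from h import *
g=grab("wrist"); save(g,"pics/wrist2.png"); np.savez("wrist2.npz",**g)
for n in("scene","side"):
    h=grab(n); save(h,f"pics/{n}3.png"); np.savez(n+"3.npz",**h)
CY=.231; cx=np.array([np.cos(CY),np.sin(CY),0]); cyv=np.array([-np.sin(CY),np.cos(CY),0])
slot=np.array([582.3,-195.5,0])-35*cx
delta(slot+[0,0,190],CY)
tcp=ctrl.read_state()["eef_pos"]
for n in("wrist","scene","side"):
    g=dict(np.load({"wrist":"wrist2.npz"}.get(n,n+"3.npz")));P=g["P"].reshape(-1,3);c=g["im"].reshape(-1,3).astype(int);k=~np.isnan(P[:,0]);P=P[k];c=c[k]
    m=(P[:,2]>64)&(P[:,2]<76)&(c.max(1)<50)&(abs(P[:,0]-582)<90)&(abs(P[:,1]+195)<90)
    if m.sum()>30:
        q=P[m]; a=(q-slot)@cx; b=(q-slot)@cyv
        print(n,m.sum(),np.median(q[:,2]),"a",np.percentile(a,[1,99]).round(1),"b",np.percentile(b,[1,99]).round(1),cv2.minAreaRect(q[:,:2].astype(np.float32)))
        h,e=np.histogram(a,np.arange(-25,100,4)); print(list(zip(e.astype(int).tolist(),h.tolist())))
    # disc
    m=(P[:,2]>110)&(P[:,2]<225)&(c[:,0]>c[:,1]*1.6)&(abs(P[:,0]-tcp[0])<70)&(abs(P[:,1]-tcp[1])<70)
    q=P[m]
    if len(q)>20:
        a=(q-tcp)@cx; b=(q-tcp)@cyv; print(" disc",n,len(q),"a",np.percentile(a,[2,50,98]).round(1),"b",np.percentile(b,[1,99]).round(1),"z",np.percentile(q[:,2],[.5,99]).round(1))
        for lo in range(120,220,12):
            k=(q[:,2]>=lo)&(q[:,2]<lo+12)
            if k.sum()>5: print("   z",lo+6,k.sum(),np.percentile(a[k],[5,50,95]).round(1))
E
```

```text
t 8.7 pos [ 555.1 -178.1  239. ] rpy [ 3.1413e+00 -8.0000e-04  2.3200e-01] F [-1.23  0.26 -1.03] w 27.3
shift cm [-1.26  2.32  4.9 ] rot [ 0.    -0.001  0.001]
wrist 1989 69.54874176357005 a [-16.9  84.3] b [-60.4  59.3] ((580.518798828125, -196.37774658203125), (103.20620727539062, 120.28807830810547), 13.093606948852539)
[(-25, 0), (-21, 18), (-17, 87), (-13, 16), (-9, 30), (-5, 28), (-1, 25), (3, 31), (7, 76), (11, 565), (15, 29), (19, 27), (23, 31), (27, 37), (31, 35), (35, 29), (39, 31), (43, 33), (47, 35), (51, 38), (55, 39), (59, 32), (63, 35), (67, 44), (71, 36), (75, 43), (79, 362), (83, 197), (87, 0), (91, 0), (95, 0)]
 disc wrist 5025 a [-8.4 -0.2  0.5] b [-44.1  38.6] z [130.7 216.1]
   z 126 58 [-0.4 -0.2  0.3]
   z 138 295 [-0.5 -0.1  0.3]
   z 150 417 [-0.6 -0.1  0.4]
   z 162 405 [-0.6 -0.1  0.4]
   z 174 479 [-0.7 -0.1  0.4]
   z 186 735 [-3.2 -0.1  0.4]
   z 198 1151 [-7.5 -0.2  0.4]
   z 210 1432 [-8.2 -0.9  0.3]
   z 222 53 [-1.9 -0.7  0.1]
scene 435 67.3494983983543 a [-16.   87.2] b [-61.4  60.6] ((583.2966918945312, -196.21401977539062), (105.30278778076172, 12
[... 608 characters left out ...]
.1  1.7  3.4]
side 273 67.7251376782633 a [-15.9  83.2] b [-59.6  63.8] ((580.1948852539062, -193.79368591308594), (100.31940460205078, 124.25676727294922), 12.690803527832031)
[(-25, 0), (-21, 0), (-17, 31), (-13, 9), (-9, 4), (-5, 5), (-1, 10), (3, 4), (7, 11), (11, 45), (15, 9), (19, 5), (23, 7), (27, 9), (31, 6), (35, 8), (39, 9), (43, 6), (47, 7), (51, 5), (55, 9), (59, 7), (63, 6), (67, 9), (71, 7), (75, 5), (79, 35), (83, 5), (87, 0), (91, 0), (95, 0)]
 disc side 111 a [-7.1 -2.7  1.1] b [14.6 46.9] z [143.4 212.9]
   z 150 9 [-5.2 -2.9 -0.6]
   z 162 14 [-4.5 -2.1  0.1]
   z 174 18 [-6.  -3.4  0.4]
   z 186 17 [-5.2 -2.8 -0.4]
   z 198 22 [-4.6 -2.1  0.4]
   z 210 30 [-7.3 -3.1  1.2]
```

View pics/wrist2.png

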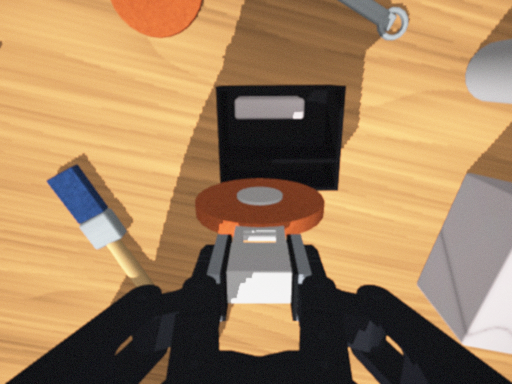

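Request:
step_arm:
  commands: [-0.3, 0.7, 0, 0, 0, 0, 0, -0.6, 1.4, 0.8, 0, 0, 0, 0, -0.96, 2.12, 1.5, 0, 0, 0, 0, -0.96, 2.12, 3, 0, 0, 0, 0, -0.96, 2.12, 4.2, 0, 0, 0, 0, -0.96, 2.12, 4.2, 0, 0, 0, 0, -0.96, 2.12, 4.2, 0, 0, 0, 0]

```text
clock: 9.4
eef_pos: [550.7, -200.7, 196.8]
tool_rot: [3.141, -0.0, 0.232]
force: [0.7, -1.0, -1.2]
width: 26.8
gripper_force: 59.4
```

```bash
python3 - <<'E'
from h import *
CY=.231; cx=np.array([np.cos(CY),np.sin(CY),0]); cyv=np.array([-np.sin(CY),np.cos(CY),0])
delta([550.7,-200.9,117],CY)
im=[]
for n in("scene","side"):
    g=grab(n);P=g["P"].reshape(-1,3);c=g["im"].reshape(-1,3).astype(int);k=~np.isnan(P[:,0]);P=P[k];c=c[k]
    o=np.array([550.7,-200.9,0])
    near=(abs(P[:,0]-582)<90)&(abs(P[:,1]+195)<90)
    m=near&(P[:,2]>64)&(P[:,2]<73)&(c.max(1)<50); a=(P[m]-o)@cx
    h,e=np.histogram(a,np.arange(-26,30,2)); print(n,"rim a",list(zip(e.astype(int).tolist(),h.tolist())))
    m=near&(P[:,2]>86)&(P[:,2]<180)&(c[:,0]>c[:,1]*1.6); a=(P[m]-o)@cx;b=(P[m]-o)@cyv
    if m.sum()>5: print("disc",m.sum(),np.percentile(a,[3,50,97]).round(1),np.percentile(b,[1,99]).round(1),P[m][:,2].min())
    u,v=map(int,proj(g,[560,-195,90])); im.append(cv2.resize(g["im"][max(0,v-70):v+60,u-65:u+65,::-1],(390,390),interpolation=cv2.INTER_CUBIC))
cv2.imwrite("pics/over.png",np.hstack(im))
E
```

```text
t 9.4 pos [ 550.7 -200.7  196.8] rpy [ 3.1413 -0.      0.2319] F [ 0.75 -0.99 -1.19] w 26.8
shift cm [-0.    0.02  7.98] rot [ 0.    -0.     0.001]
scene rim a [(-26, 0), (-24, 0), (-22, 0), (-20, 6), (-18, 26), (-16, 17), (-14, 5), (-12, 1), (-10, 5), (-8, 2), (-6, 5), (-4, 2), (-2, 4), (0, 4), (2, 4), (4, 1), (6, 3), (8, 11), (10, 27), (12, 40), (14, 29), (16, 4), (18, 4), (20, 3), (22, 4), (24, 5), (26, 2)]
disc 628 [-2.9  4.1  5.6] [-40.2  45.5] 86.00852144972765
side rim a [(-26, 0), (-24, 0), (-22, 0), (-20, 28), (-18, 2), (-16, 4), (-14, 3), (-12, 1), (-10, 3), (-8, 3), (-6, 2), (-4, 2), (-2, 3), (0, 4), (2, 0), (4, 5), (6, 8), (8, 23), (10, 19), (12, 3), (14, 5), (16, 2), (18, 4), (20, 3), (22, 3), (24, 6), (26, 5)]
disc 127 [-6.7 -1.7  2.5] [-1.6 47.9] 92.82310786896265
```

View pics/over.png

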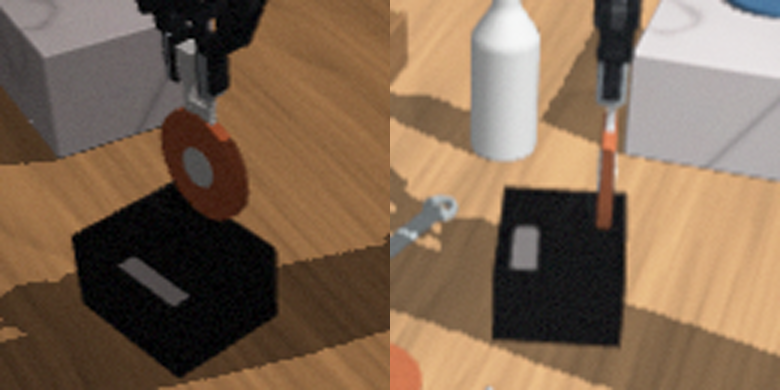

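Request:
step_arm:
  commands: [-0.2, 0.1, 0, 0, 0, 0, 0, -0.2, 0.1, 0.5, 0, 0, 0, 0, -0.2, 0.1, 1.2, 0, 0, 0, 0, -0.2, 0.1, 2.2, 0, 0, 0, 0, -0.2, 0.1, 3.2, 0, 0, 0, 0, -0.2, 0.1, 4.2, 0, 0, 0, 0, -0.2, 0.1, 5.2, 0, 0, 0, 0, -0.2, 0.1, 6.2, 0, 0, 0, 0, -0.2, 0.1, 6.8, 0, 0, 0, 0, -0.2, 0.1, 6.8, 0, 0, 0, 0]

```text
clock: 10.5
eef_pos: [548.6, -201.9, 128.0]
tool_rot: [-3.141, 0.001, 0.232]
force: [-0.1, -0.1, -1.6]
width: 26.9
gripper_force: 59.4
```

```bash
python3 -c "
from h import *
delta([550.7,-200.9,117],.231); print(ctrl.read_state()['torque'])"
```

```text
t 10.5 pos [ 548.6 -201.9  128. ] rpy [-3.1412e+00  7.0000e-04  2.3160e-01] F [-0.08 -0.15 -1.63] w 26.9
shift cm [ 0.23 -0.05  1.1 ] rot [-0.     0.001  0.001]
[-0.00310255 -0.02964779  0.02977979]
```

Free inside the slot; lower the last 11 mm slowly.

Request:
step_arm:
  commands: [0, 0, 0.2, 0, 0, 0, 0, 0, 0, 0.4, 0, 0, 0, 0, 0, 0, 0.6, 0, 0, 0, 0, 0, 0, 0.8, 0, 0, 0, 0, 0, 0, 0.9, 0, 0, 0, 0, 0, 0, 0.9, 0, 0, 0, 0]

```text
clock: 11.1
eef_pos: [549.1, -202.1, 120.0]
tool_rot: [3.141, -0.001, 0.232]
force: [0.6, 0.7, -0.7]
width: 27.1
gripper_force: 59.4
```

Request:
step_arm:
  commands: [0, 0, 0.1, 0, 0, 0, 0, 0, 0, 0.1, 0, 0, 0, 0]

```text
clock: 11.3
eef_pos: [549.1, -202.1, 119.1]
tool_rot: [3.141, -0.001, 0.232]
force: [-0.6, -0.6, -1.1]
width: 27.2
gripper_force: 59.4
```

Request:
step_arm:
  commands: [0, 0, 0.1, 0, 0, 0, 0, 0, 0, 0.1, 0, 0, 0, 0]

```text
clock: 11.5
eef_pos: [549.1, -202.1, 118.0]
tool_rot: [3.141, -0.001, 0.232]
force: [0.2, 0.3, -0.7]
width: 27.3
gripper_force: 59.4
```

Request:
step_arm:
  commands: [0, 0, 0.1, 0, 0, 0, 0, 0, 0, 0.1, 0, 0, 0, 0]

```text
clock: 11.7
eef_pos: [549.4, -202.3, 117.7]
tool_rot: [3.141, -0.001, 0.232]
force: [-0.3, 1.4, 4.8]
width: 27.3
gripper_force: 59.9
```

Request:
step_arm:
  commands: [0, 0, 0.1, 0, 0, 0, 0, 0, 0, 0.1, 0, 0, 0, 0]

```text
clock: 11.9
eef_pos: [549.6, -202.3, 117.6]
tool_rot: [3.141, -0.002, 0.232]
force: [-1.7, 1.5, 11.6]
width: 27.4
gripper_force: 60.9
```

Request:
step_arm:
  commands: [0, 0, -0.15, 0, 0, 0, 0, 0, 0, -0.15, 0, 0, 0, 0.25, 0, 0, -0.15, 0, 0, 0, 0.4, 0, 0, -0.15, 0, 0, 0, 0.6, 0, 0, -0.15, 0, 0, 0, 0.7, 0, 0, -0.15, 0, 0, 0, 0.7]

```text
clock: 12.5
eef_pos: [549.1, -202.1, 117.5]
tool_rot: [3.141, -0.001, 0.232]
force: [-0.6, 0.3, -0.3]
width: 60.1
gripper_force: 0.0
```

Request:
step_arm:
  commands: [0, 0, -0.5, 0, 0, 0, 0.7, 0, 0, -1.5, 0, 0, 0, 0.7, 0, 0, -3, 0, 0, 0, 0.7, 0, 0, -5, 0, 0, 0, 0.7, 0, 0, -8, 0, 0, 0, 0.7, 0, 0, -12, 0, 0, 0, 0.7, 0, 0, -12, 0, 0, 0, 0.7, 0, 0, -12, 0, 0, 0, 0.7]

```text
clock: 13.3
eef_pos: [549.7, -202.4, 239.7]
tool_rot: [3.14, -0.004, 0.232]
force: [0.3, 0.8, -0.2]
width: 59.6
gripper_force: 0.0
```

```bash
python3 - <<'E'
from h import *
CY=.231; cx=np.array([np.cos(CY),np.sin(CY),0]); cyv=np.array([-np.sin(CY),np.cos(CY),0])
delta([550.7,-200.9,117],CY); im=[]
o=np.array([547.5,-203.2,0])
for n in("scene","side","wrist"):
    g=grab(n);P=g["P"].reshape(-1,3);c=g["im"].reshape(-1,3).astype(int);k=~np.isnan(P[:,0]);P=P[k];c=c[k]
    near=(abs((P-o)@cx)<30)&(abs((P-o)@cyv)<60)
    for nm,lo,hi,mm in (("top",140,152,c.min(1)>60),("disc",75,98,c[:,0]>c[:,1]*1.6)):
        m=near&(P[:,2]>lo)&(P[:,2]<hi)&mm
        if m.sum()>5: print(n,nm,m.sum(),np.percentile((P[m]-o)@cx,[3,50,97]).round(1),np.percentile((P[m]-o)@cyv,[3,97]).round(1),P[m][:,2].max().round(1))
    if n!="wrist": im.append(g["im"][:,:,::-1])
cv2.imwrite("pics/end.png",cv2.resize(np.hstack(im),(800,300)))
E
```

```text
t 13.3 pos [ 549.7 -202.4  239.7] rpy [ 3.1396 -0.0039  0.2318] F [ 0.34  0.76 -0.23] w 59.6
shift cm [ 0.08 -0.15 12.27] rot [ 0.002 -0.004  0.001]
scene top 75 [-5.8  3.9 10.1] [-10.4  16.9] 146.8
scene disc 125 [-1.5  6.   7.9] [-23.9  33.5] 93.4
side top 56 [-7.2 -0.3  6.7] [-9.5 17.5] 147.4
side disc 35 [-4.2 -0.2  3. ] [17.8 36.7] 93.1
wrist top 779 [-8.   0.6  7.4] [-10.6  15.2] 148.7
wrist disc 761 [-4.9  3.1  4.5] [-32.6  36.2] 96.1
```

View pics/end.png

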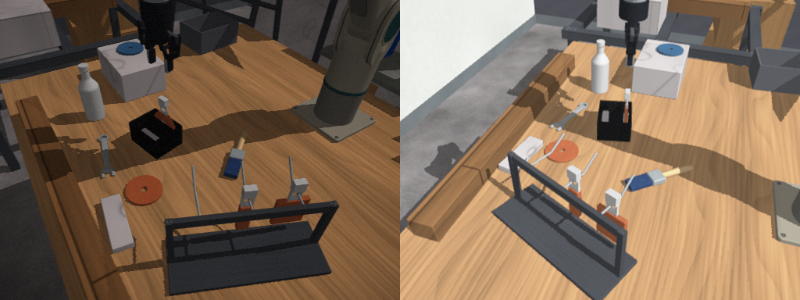

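The end picture shows the pack upright in the narrow slot: head near (163,103) in the scene view and (627,95) in the side view. The gripper is clear above it, and the other two packs still hang on their pegs.

```bash
python3 -c "
from cell import ctrl
print(ctrl.finish_job())"
```

```text
the job is handed in; nothing more can be done
None
```

The disc pack is off its peg and stands upright and released in the caddy's narrow slot. The other two packs still hang on their pegs, force readings while drawing it off were about 2 N or less, and the job is handed in with no verdict returned.

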